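# Close up the watch leak tester

### The arm

A 7-joint arm with a two-finger parallel gripper is mounted at the origin on the work surface. World frame = base frame: x ahead of the robot, y to its left, z up, the work surface at z = 0. Lengths are in mm, angles in rad, forces in N, time in s.
With the tool pointing down it reaches from about 425 to 925 mm from the base axis. Payload 6.8 kg.
Tool frame: the origin (TCP) lies at the very end of the fingers, on their centre line; the grasp point (between the pads) lies 19 mm behind it (r.grip_point_offset is the distance from the TCP to the grasp point, in mm); z points along the fingers, y is the line along which they close (so a half turn about z gives the same grasp; the last joint's range is limited). The gripper opens to 88 mm and grips with 3 to 60 N. Pads are 20 mm wide; open, the fingers measure 115 mm over their backs; the gripper's body (75 mm by 178 mm) begins 61 mm behind the grasp point.
Start: joints at [-1.337, 0.477, 0.022, 1.555, -0.011, 1.109, -0.083], TCP at [226.246, 635.972, 222.664] pointing down, gripper open.
Joint ranges: [-2.96, 2.96], [-0.34, 2.1], [-1.41, 1.46], [0.24, 2.44], [-1.37, 4.51], [0.17, 1.92], [-2.96, 2.96]. Speed limits (rad/s): [2.39, 2.39, 3.14, 3.14, 3.14, 3.14, 3.14].

### API

Orientations are given as a unit quaternion [w, x, y, z].
In Python, from workcell import r gives the robot as it stands.
- The arm moves only by the tool drive_tool, never from a script. Its argument "series" is a list of rows, each a list of 3 entries, a list of its own where there are three numbers: the finger opening in m, from 0 to 0.0878, then the shift along the world's x, y, z in m, then the turn, a rotation vector about the world's x, y, z in units of 5 degrees (1.0 is 5 degrees). In form: [[fingers, [dx, dy, dz], [rx, ry, rz]], ...]. A call has 1 to 20 rows; each row is the pose to reach, as a shift and turn from the pose commanded when the call began; what a row does not reach only later rows make up. A row lasts 1/12 s, in which the tool goes at most 41.7 mm and 7.16 degrees, less where a joint would pass 70% of its speed; a pose out of reach is approached as far as the arm can. A call with a gripper value outside its range is refused whole. The fingers move at their own pace and stop on an object; the grip force is fixed at half the most. Time passes only in rows, so rows that repeat a pose let the fingers close. It gives the time, the measured TCP pose, the force, the opening and the grip force at its end, in the units of the state.
- r.state(): the state, without advancing time (a new reading comes with each control period).
- r.read_camera(name): name is "scene" or "top"; returns a dict with "pixels" (400x640x3 uint8, red, green, blue), "depth" (400x640 float32, mm along the optical axis (not along the pixel's ray), 0 where there is no reading), "fov_y" (degrees; the focal length in pixels is half the picture's height over the tangent of half this angle, whatever the lens; pixels are square), "cx", "cy" (the principal point, pixels), "camera_from_world" (4x4, takes a point from world to camera coordinates). Camera axes: x right, y down, z forward; pixel columns grow to the right and rows downward; lengths in mm; the calibration is good to about 2 mm. A picture is of the moment at which its call begins.
- r.sign_off(): hands the job in; it is judged then, once.
Trained networks look in the newest picture that a camera, given by its name, has taken for a name from the list of things; names that differ only in an ending like _2 or _b are one class to them, and where a whole thing is asked for, a point or a joint stands for the part that bears it (a point fixed in the world has none). Each returns a list of dicts, best first, with "p" (0 to 1); they miss things now and then, are a little off and sometimes report something else, mostly with a low value. They report only what shows in the picture. A call takes as long as a camera call. They do not tell look-alikes from the thing itself.
- r.silhouettes(camera, label): "region" (400x640 bool, what is visible of it) and "location" ([column, row] in pixels, amid what is visible of it).
The state is a dict: "t": time; "joint_pos": joint angles; "joint_velocities": joint speeds; "tau": joint torques, N m; "tcp_pos": TCP position; "tool_rot": TCP orientation; "contact_force": force on the tool from outside, world axes, zero at the start; "ft_torque": the same for the moment, N m; "gripper_width": finger opening in mm; "gripper_force": force on a finger pad.
Only numpy, scipy, OpenCV 4.12 (cv2) and the standard library are available. Lean on these libraries where they do the work, as an engineer would, in place of code of your own. Each camera call takes 0.05 s, during which the arm holds its last target. There are 200 camera calls.

### The job

Get the watch ready for its leak test: with the tester's carriage still pulled out, set the watch gently, dial up, in the middle of the white cushion on the carriage, then stand the larger of the two aluminium bell covers over it so that its rim sits flat on the carriage plate. Then slide the carriage fully home under the press head, and only then press the lever all the way down. Set the watch and the cover down rather than dropping them, and leave the other things on the bench where they are.

Things in the scene. Friction and masses are not known exactly. Their poses are not given: they have to be found in the camera images.
- tester: Grey leak tester, fixed. Origin: centre under its base (360 x 160 x 14 mm); +x from the pulled-out carriage to the rear posts, z up. Local mm: overhanging head x 40 to 175, y -70 to 70, z 125 to 170; press foot under it (radius 20, underside z 102 with lever up, above the home seat at x 90); guide rails at y +-66 reach z 28; lever beside the head at y -115.
- carriage (a joint): Sliding carriage of the tester (aluminium plate 190 x 112 mm, its top face 22 mm above the bench) in m: 0 = fully home under the head (stop), grows as it is pulled out along the tester's -x, at most 0.17. Moves with about 2 N.
- seat (a point): Centre of the top face of the round white cushion on the carriage (52 mm diameter, 10 mm high above the carriage plate). Moves with the carriage; axes as the tester's. Under the centre of the head when the carriage is home.
- tab (a point): Centre of the front face (the face looking to the tester's -x) of the carriage's upright push tab, an aluminium plate 90 mm wide, 44 mm high (16 to 60 mm above the bench) and 8 mm thick; this point is 40 mm above the bench and 134 mm in front of the seat centre. Push it along the tester's +x to close.
- lever (a joint): Press lever in rad: 0 = up (38 degrees above level, pointing to the tester's -x), grows as it is pressed down, stop at 0.85 (about 11 degrees below level). It stays where it is left; it needs about 2 to 4 N at the tip. It lowers the press foot by 21 mm at 0.85.
- lever_tip (a point): Centre of the lever's black cross bar (16 mm diameter, 40 mm long, along the tester's y), 120 mm from the pivot. Moves with the lever.
- lever_pivot (a point): The lever's pivot axis (along the tester's y), fixed to the tester, 150 mm above the bench.
- watch: Steel watch head without strap, dark dial up: round case 39 mm diameter, 11 mm high. Origin: centre of its underside; z up. Its x axis runs along the lugs: the flat lug ends lie at x = +-23 mm, 19 mm wide in y, 1 to 8 mm high; a good grasp is across them (46 mm). A small crown sits at +y.
- cover: The larger bell cover, aluminium, open below: 80 mm outside and 74 mm inside diameter, 32 mm high (28 mm deep inside), with a round knob on top, 18 mm diameter and 22 mm high (total 54 mm). Origin: centre of its open rim's plane; z up.
- small_cover: The smaller bell cover (bystander), aluminium, 46 mm diameter, 24 mm high with a knob 14 mm diameter and 18 mm high; too small for the watch. Origin: centre of its underside.
- loupe: Bystander: black eye loupe standing up, 46 mm diameter, 36 mm high. Origin: centre of underside.
- case_ring: Bystander: dark steel ring, 52 mm diameter, 16 mm high. Origin: centre of underside.
- ring_stack: Bystander: grooved aluminium holder, 54 mm diameter, 36 mm high. Origin: centre of underside.
- stone_box: Bystander: clear open box of stones, 85 x 65 x 32 mm. Origin: centre of underside.
- screwdriver: Bystander: screwdriver, 140 mm long, lying along its x axis.
- tweezers: Bystander: steel tweezers, 135 mm long, 8 mm high, lying along its x axis.
Things that resemble listed ones, but are neither listed nor needed, are in the scene too. Leave any red look-alike of the cover alone.

How it is judged:
By the outcome, as a careful person would: the job done as asked, in the order asked, and still so for the second after the job is handed in, with the robot touching nothing.
It also fails if it takes over 72 s, if anything falls off the work surface, if the arm or the gripper's body presses on something with over 40 N, if the wrist force passes 120 N, or if a joint passes its speed limit or range.

## Working session

There is one attempt and no reset: what is moved stays moved. The work goes in short steps, Python scripts to look and compute and a tool call to move; the robot and the scene stay as the last step left them, time stands still between calls to the robot, and variables do not carry over. Pictures are saved under pics/ and viewed, at most 10 in all, crops included, and the job is handed in when it is done.

Besides the shell and the picture viewer there is one more tool, called as name(argument=value, ...), one argument or row to a line, values as JSON. drive_tool: Moves the arm, as the interface text tells. Its arguments: {"type":"object","properties":{"series":{"type":"array","items":{"type":"array"}}},"required":["series"]}

```bash
mkdir -p pics; cat > h.py <<'E'
import numpy as np, cv2
from workcell import r
def cam(n):
    c=r.read_camera(n); c['f']=200/np.tan(np.radians(c['fov_y'])/2); return c
def cloud(c):
    v,u=np.mgrid[0:400,0:640]; d=c['depth']
    P=np.stack([(u-c['cx'])/c['f']*d,(v-c['cy'])/c['f']*d,d],-1)
    M=np.linalg.inv(c['camera_from_world']); W=P@M[:3,:3].T+M[:3,3]; W[d<=0]=np.nan; return W
def save(c,n,crop=None,s=1):
    im=c['pixels'][:,:,::-1]
    if crop: im=im[crop[1]:crop[3],crop[0]:crop[2]]
    cv2.imwrite('pics/'+n,cv2.resize(im,None,fx=s,fy=s,interpolation=cv2.INTER_CUBIC))
E
python3 - <<'E'
from h import *
for n in('top','scene'):
    c=cam(n); save(c,n+'0.png'); W=cloud(c); np.save(n+'.npy',W)
    print(n,np.linalg.inv(c['camera_from_world']).round(2).tolist(),c['f'])
    for l in ['tester','seat','tab','lever_tip','watch','cover','small_cover','case_ring']:
        for d in r.silhouettes(n,l)[:3]:
            m=d['region']; p=W[m]; p=p[~np.isnan(p[:,0])]
            print(l,round(d['p'],2),np.round(d['location']),m.sum(),np.median(p,0).round(0),p.min(0).round(),p.max(0).round()) if len(p) else print(l,d['p'],'nodepth')
E
```

```text
top [[0.03, -1.0, 0.07, 427.01], [-1.0, -0.03, -0.01, 19.58], [0.01, -0.07, -1.0, 1302.15], [0.0, 0.0, 0.0, 1.0]] 407.5731681854515
tester 0.93 [321. 157.] 6901 [649.  22.  25.] [ 429. -127.   -7.] [820. 123. 217.]
seat 0.58 [313. 192.] 2199 [530.  37.  21.] [431. -27.  -3.] [631. 102.  66.]
tab 0.96 [314. 198.] 2104 [530.  38.  21.] [431. -23.  -3.] [631. 102.  66.]
lever_tip 0.46 [356. 168.] 140 [594. -88. 204.] [ 573. -101.   -5.] [693. -67. 217.]
watch 0.52 [421. 185.] 142 [ 568. -318.    8.] [ 546. -340.   -5.] [ 589. -299.   15.]
cover 0.96 [358. 265.] 585 [ 325. -114.   30.] [ 280. -162.   -6.] [363. -75.  57.]
cover 0.93 [370. 227.] 542 [ 434. -143.   31.] [ 394. -191.   -6.] [ 475. -105.   57.]
cover 0.72 [408. 240.] 548 [ 396. -268.   31.] [ 357. -312.   -7.] [ 433. -233.   58.]
case_ring 0.45 [231. 137.] 157 [725. 320.  14.] [700. 295.  -6.] [751. 349.  22.]
scene [[0.8, 0.51, -0.31, 899.67], [0.6, -0.67, 0.43, -548.14], [0.01, -0.53, -0.85, 1228.65], [0.0, 0.0, 0.0, 1.0]] 455.9342514573001
tester 0.7 [364. 238.] 7742 [695.  -1.  30.] [ 410. -112.   -6.] [830. 188. 219.]
t
[... 459 characters left out ...]
 13.] [701.  13. 219.]
watch 0.64 [264. 320.] 194 [ 572. -322.   11.] [ 549. -340.   -2.] [ 595. -299.   18.]
watch 0.58 [227. 271.] 665 [ 405. -281.   32.] [ 360. -315.    0.] [ 439. -237.   61.]
cover 0.9 [267. 245.] 645 [ 444. -153.   32.] [ 399. -188.   -2.] [ 478. -109.   60.]
cover 0.9 [248. 219.] 613 [ 333. -122.   32.] [ 269. -156.   -5.] [367. -63.  60.]
cover 0.7 [225. 270.] 689 [ 406. -280.   32.] [ 360. -315.   -4.] [ 439. -235.   61.]
small_cover 0.45 [381. 165.] 168 [558. 288.  24.] [526. 268.  -6.] [578. 339.  46.]
case_ring 0.71 [430. 195.] 186 [728. 315.  13.] [701. 292.  -5.] [756. 346.  23.]
case_ring 0.61 [331. 216.] 2076 [528.  38.  24.] [410. -94.  -4.] [639. 119. 213.]
```

```bash
ls -a; python3 -c "
from workcell import r;print(r.state())"
```

```text
.
..
h.py
pics
scene.npy
top.npy
{'t': 0.9, 'joint_pos': array([-1.33707183,  0.47701831,  0.02241984,  1.55540429, -0.01150173,
        1.1092795 , -0.08312557]), 'joint_velocities': array([ 1.66488843e-04, -2.34044596e-03, -1.64872692e-03,  4.11750055e-05,
        5.32011577e-04, -8.77053844e-04,  3.39707778e-04]), 'tau': array([ 5.68251617e-04, -5.82720780e+01,  1.53295308e+00, -2.72937101e+01,
       -5.45144733e-02,  9.94084112e-03,  4.05186677e-05]), 'tcp_pos': array([226.27588762, 635.96538271, 222.65019025]), 'tool_rot': array([-1.86497167e-06,  1.70113461e-01,  9.85424482e-01,  9.90986474e-06]), 'contact_force': array([ 0.27858952,  0.0427617 , -0.15718331]), 'ft_torque': array([ 0.00234692, -0.02303871, -0.04526605]), 'gripper_force': 0.0, 'gripper_width': 87.93837095340956}
```

View pics/top0.png

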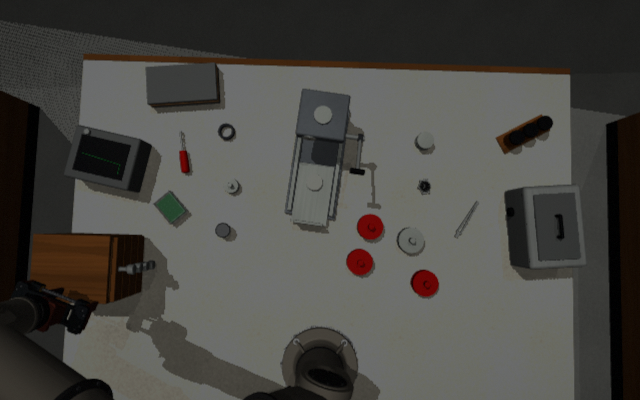

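View pics/scene0.png

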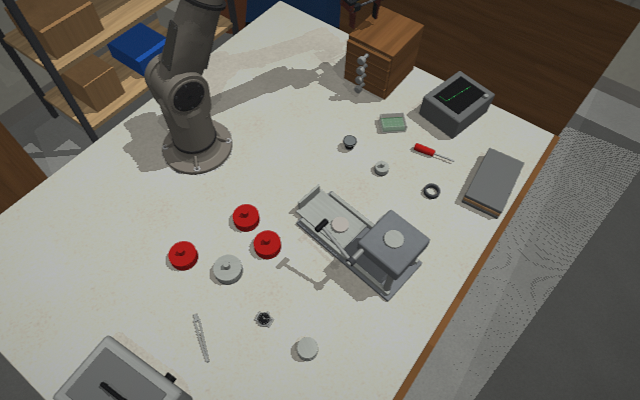

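Pictures: the top view shows cover look-alikes, three red ones at (370,227), (359,262) and (425,283), plus the aluminium one at (411,240). The small cover is at (232,186), the ring stack at (425,141), the watch at (424,186) and the cushion at (315,184). By the description I choose the aluminium one at (411,240). Next I measure and check it in a crop.

```bash
python3 - <<'E'
from h import *
for n in('top','scene'):
    c=cam(n); W=np.load(n+'.npy'); X,Y,Z=W[...,0],W[...,1],W[...,2]
    def sel(x0,x1,y0,y1,z0,z1): return W[(X>x0)&(X<x1)&(Y>y0)&(Y<y1)&(Z>z0)&(Z<z1)]
    def rect(nm,p): print(n,nm,len(p),'rect',cv2.minAreaRect(p[:,:2].astype(np.float32)),'z',np.median(p[:,2]).round(1))
    def circ(nm,p):
        e=cv2.minEnclosingCircle(p[:,:2].astype(np.float32)); print(n,nm,len(p),'circ',np.round(e[0],1),round(e[1],1),'mean',p.mean(0).round(1))
    print(n,'table z',np.nanmedian(sel(300,420,0,60,-20,20)[:,2]))
    circ('cover top',sel(345,450,-325,-225,25,40)); circ('knob',sel(345,450,-325,-225,50,65))
    circ('cushion',sel(480,620,-10,80,29,38))
    rect('head',sel(560,860,-80,130,163,178)); rect('tab',sel(400,520,-50,130,52,70))
    rect('plate',sel(400,640,-60,130,17,26))
    rect('watch',sel(540,600,-350,-290,5,30)); circ('watchtop',sel(540,600,-350,-290,9,30))
    rect('lever',sel(480,640,-140,-50,190,230))
c=cam('scene'); a=c['pixels'][300:340,240:290]; b=c['pixels'][225:295,180:300]
cv2.imwrite('pics/crop.png',np.vstack([cv2.resize(a,(500,300),interpolation=2),cv2.resize(b,(500,292),interpolation=2)])[:,:,::-1])
E
```

```text
top table z -1.4327002492719885
top cover top 481 circ [ 394.5 -272.8] 40.4 mean [ 395.4 -272.4   30.8]
top knob 20 circ [ 395.3 -273.1] 8.6 mean [ 394.8 -273.2   53.8]
top cushion 171 circ [568.3  38.4] 29.1 mean [568.4  34.4  32.2]
top head 2262 rect ((744.380615234375, 13.190670013427734), (139.67825317382812, 138.72537231445312), 83.60323333740234) z 168.6
top tab 78 rect ((439.4151611328125, 48.822235107421875), (89.13871765136719, 7.741930961608887), 83.40642547607422) z 58.7
top plate 1907 rect ((540.7113647460938, 35.86799621582031), (153.1426544189453, 208.7874755859375), 83.91770935058594) z 21.2
top watch 133 rect ((566.8831176757812, -316.9020690917969), (45.00505065917969, 43.52410125732422), 9.642061233520508) z 8.8
top watchtop 63 circ [ 568.3 -316.4] 23.7 mean [ 566.8 -315.8   11.5]
top lever 125 rect ((599.9319458007812, -85.79241943359375), (39.953529357910156, 53.031700134277344), 82.0952377319336) z 210.1
scene table z 0.5117153085044492
scene cover top 553 circ [ 398.7 -275. ] 40.7 mean [ 400.9 -276.5   32.4]
scene knob 32 circ [ 399.1 -274.9] 9.3 mean [ 399.5 -275.1   54.3]
scene cushion 203 circ [557.   31.9] 69.4 mean [573.2  29.7  33. ]
scene head 2437 rect ((748.7545776367188, 10.152664184570312), (141.29969787597656, 138.09918212890625), 82.88694763183594) z 170.6
scene tab 90 rect ((443.99359130859375, 45.50197982788086), (92.64400482177734, 10.557111740112305), 83.32298278808594) z 59.4
scene plate 1612 rect ((545.1411743164062, 30.956363677978516), (154.8970489501953, 207.0146026611328), 82.97969818115234) z 22.6
scene watch 204 rect ((572.4674072265625, -322.9870910644531), (64.60309600830078, 47.7985954284668), 50.21173858642578) z 10.7
scene watchtop 140 circ [ 571.6 -324. ] 24.0 mean [ 571.1 -321.7   12.2]
scene lever 151 rect ((596.190185546875, -93.6829605102539), (37.748992919921875, 57.99910354614258), 57.19686508178711) z 211.1
```

View pics/crop.png

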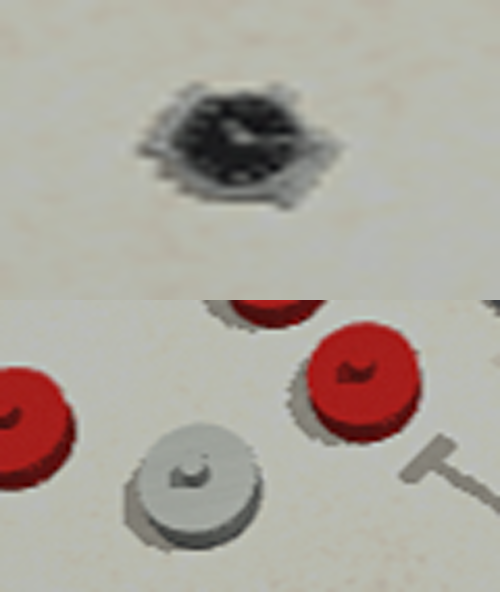

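The crop confirms the bare aluminium bell, bottom centre, with red look-alikes around it. The watch lug pairs are at its left and right ends. Now I work out the watch's yaw.

```bash
python3 - <<'E'
from h import *
c=cam('scene'); M=np.linalg.inv(c['camera_from_world'])
def ray(u,v,z):
    d=M[:3,:3]@np.array([(u-c['cx'])/c['f'],(v-c['cy'])/c['f'],1]); return (M[:3,3]+d*(z-M[2,3])/d[2])[:2]
P=[ray(240+a/10,300+b/7.5,6) for a,b in((190,90),(150,150),(330,150),(285,200))]
print(np.round(P,1),'ctr',np.mean(P,0))
d=(P[2]+P[3])-(P[0]+P[1]); print('yaw lugs',np.degrees(np.arctan2(d[1],d[0])))
for n in('top','scene'):
    c=cam(n); M=np.linalg.inv(c['camera_from_world'])
    m=max(r.silhouettes(n,'watch'),key=lambda d:-abs(d['region'].sum()-170))['region']
    v,u=np.mgrid[0:400,0:640]; sub=np.argwhere(cv2.dilate(m.astype(np.uint8),np.ones((9,9)))>0)
    Q=np.array([ray(b,a,5) for a,b in sub]); lab=m[sub[:,0],sub[:,1]]
    best=[]
    c0=Q[lab].mean(0)
    for th in range(0,180,3):
        s,k=np.sin(np.radians(th)),np.cos(np.radians(th)); b0=0
        for dx in range(-5,6):
            for dy in range(-5,6):
                q=Q-c0-[dx,dy]; x=q@[k,s]; y=q@[-s,k]
                S=(np.hypot(x,y)<19.5)|((abs(x)<23)&(abs(y)<9.5))
                iou=(S&lab).sum()/(S|lab).sum()
                if iou>b0:b0=iou;bb=(dx,dy)
        best.append((b0,th,*(c0+bb).round(1)))
    best.sort(reverse=True); print(n,m.sum(),[tuple(map(float,np.round(b,2))) for b in best[:6]])
E
```

```text
[[ 547.4 -314.8]
 [ 553.2 -338.1]
 [ 592.  -308.8]
 [ 594.  -330. ]] ctr [ 571.63238292 -322.96698955]
yaw lugs 9.378180230738984
top 151 [(0.88, 15.0, 569.8, -318.7), (0.88, 3.0, 568.8, -317.7), (0.88, 0.0, 568.8, -317.7), (0.88, 21.0, 566.8, -317.7), (0.87, 18.0, 567.8, -318.7), (0.87, 12.0, 568.8, -317.7)]
scene 189 [(0.9, 3.0, 571.5, -322.3), (0.9, 12.0, 570.5, -321.3), (0.9, 6.0, 570.5, -321.3), (0.9, 18.0, 570.5, -321.3), (0.9, 15.0, 571.5, -321.3), (0.9, 9.0, 571.5, -322.3)]
```

drive_tool(
  series=[
    [0.07,[0.04,-0.01,0.03],[0,0,0]],
    [0.07,[0.08,-0.02,0.06],[0,0,0]],
    [0.07,[0.12,-0.04,0.09],[0,0,0]],
    [0.07,[0.16,-0.06,0.11],[0,0,0]],
    [0.07,[0.2,-0.09,0.11],[0,0,-1]],
    [0.07,[0.23,-0.12,0.11],[0,0,-2]],
    [0.07,[0.26,-0.15,0.11],[0,0,-3]],
    [0.07,[0.29,-0.18,0.11],[0,0,-4]],
    [0.07,[0.31,-0.21,0.11],[0,0,-5]],
    [0.07,[0.33,-0.25,0.11],[0,0,-6]],
    [0.07,[0.34,-0.29,0.11],[0,0,-7]],
    [0.07,[0.35,-0.33,0.11],[0,0,-8]],
    [0.07,[0.36,-0.37,0.11],[0,0,-9]],
    [0.07,[0.36,-0.41,0.11],[0,0,-10]],
    [0.07,[0.36,-0.45,0.11],[0,0,-11]],
    [0.07,[0.36,-0.49,0.11],[0,0,-12]],
    [0.07,[0.36,-0.53,0.11],[0,0,-13]],
    [0.07,[0.36,-0.57,0.11],[0,0,-14]],
  ],
)

```text
t: 2.8
tcp_pos: [585.8, 92.1, 332.9]
tool_rot: [0.0, 0.706, 0.708, 0.0]
contact_force: [0.9, -0.0, 0.9]
gripper_width: 69.8
gripper_force: 0.0
```

drive_tool(
  series=[
    [0.07,[0,-0.04,0],[0,0,0]],
    [0.07,[0,-0.08,0],[0,0,0]],
    [0.07,[0,-0.12,0],[0,0,0]],
    [0.07,[0,-0.16,0],[0,0,0]],
    [0.07,[0,-0.2,0],[0,0,0.5]],
    [0.07,[0,-0.24,-0.01],[0,0,1]],
    [0.07,[0,-0.28,-0.04],[0,0,1.5]],
    [0.07,[-0.01,-0.32,-0.08],[0,0,1.86]],
    [0.07,[-0.015,-0.36,-0.12],[0,0,1.86]],
    [0.07,[-0.016,-0.386,-0.15],[0,0,1.86]],
    [0.07,[-0.016,-0.386,-0.18],[0,0,1.86]],
    [0.07,[-0.016,-0.386,-0.2],[0,0,1.86]],
    [0.07,[-0.016,-0.386,-0.2],[0,0,1.86]],
    [0.07,[-0.016,-0.386,-0.2],[0,0,1.86]],
    [0.07,[-0.016,-0.386,-0.2],[0,0,1.86]],
  ],
)

```text
t: 4.05
tcp_pos: [571.4, -291.6, 134.4]
tool_rot: [0.001, 0.644, 0.765, 0.001]
contact_force: [-0.6, 0.7, -0.2]
gripper_width: 69.8
gripper_force: 0.0
```

drive_tool(
  series=[
    [0.07,[-0.001,-0.015,-0.03],[0,0,0]],
    [0.07,[-0.001,-0.027,-0.06],[0,0,0]],
    [0.07,[-0.001,-0.027,-0.08],[0,0,0]],
    [0.07,[-0.001,-0.027,-0.095],[0,0,0]],
    [0.07,[-0.001,-0.027,-0.105],[0,0,0]],
    [0.07,[-0.001,-0.027,-0.112],[0,0,0]],
    [0.07,[-0.001,-0.027,-0.112],[0,0,0]],
    [0.07,[-0.001,-0.027,-0.112],[0,0,0]],
  ],
)

```text
t: 4.72
tcp_pos: [570.1, -318.7, 21.7]
tool_rot: [0.001, 0.644, 0.765, 0.0]
contact_force: [-0.3, 0.5, 1.0]
gripper_width: 70.1
gripper_force: 0.0
```

```bash
python3 - <<'E'
from h import *
s=r.state();print(s['tcp_pos'],s['tool_rot'])
c=cam('scene'); save(c,'g1.png',(210,250,330,350),5)
E
```

```text
[ 570.06112962 -318.65759429   21.71402851] [6.62032340e-04 6.44359536e-01 7.64722328e-01 3.35071966e-04]
```

View pics/g1.png

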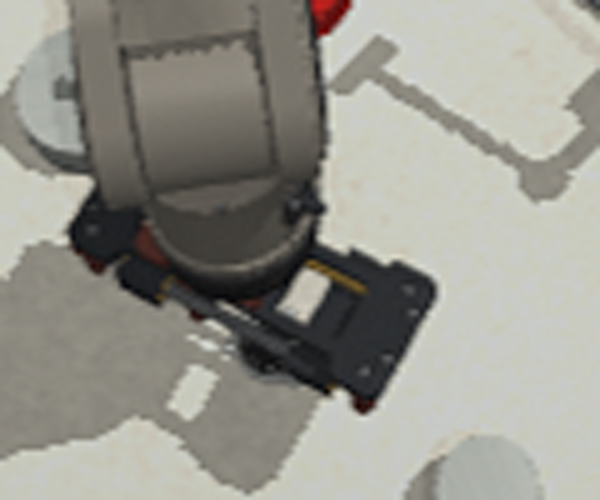

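The view shows the gripper body at about (300,310 in the crop), with the watch below it between the fingers and only partly visible. I continue the descent.

drive_tool(
  series=[
    [0.07,[0,0,-0.005],[0,0,0]],
    [0.07,[0,0,-0.01],[0,0,0]],
    [0.07,[0,0,-0.015],[0,0,0]],
    [0.07,[0,0,-0.019],[0,0,0]],
    [0.07,[0,0,-0.019],[0,0,0]],
    [0.06,[0,0,-0.019],[0,0,0]],
    [0.055,[0,0,-0.019],[0,0,0]],
    [0.05,[0,0,-0.019],[0,0,0]],
    [0.045,[0,0,-0.019],[0,0,0]],
    [0.04,[0,0,-0.019],[0,0,0]],
    [0.03,[0,0,-0.019],[0,0,0]],
    [0.03,[0,0,-0.019],[0,0,0]],
    [0.03,[0,0,-0.019],[0,0,0]],
  ],
)

```text
t: 5.85
tcp_pos: [569.1, -318.9, 1.8]
tool_rot: [0.0, 0.645, 0.764, 0.0]
contact_force: [-0.1, -0.7, 1.4]
gripper_width: 45.8
gripper_force: 30.0
```

drive_tool(
  series=[
    [0.03,[0,0,0.005],[0,0,0]],
    [0.03,[0,0,0.015],[0,0,0]],
    [0.03,[0,0,0.04],[0,0,0]],
    [0.03,[0,0,0.075],[0,0,0]],
    [0.03,[0,0,0.115],[0,0,0]],
    [0.03,[0,0,0.155],[0,0,0]],
    [0.03,[0,0,0.195],[0,0,0]],
    [0.03,[0,0.01,0.23],[0,0,0]],
    [0.03,[0,0.03,0.26],[0,0,-0.5]],
    [0.03,[0,0.06,0.28],[0,0,-1]],
    [0.03,[0,0.09,0.29],[0,0,-1.5]],
    [0.03,[0,0.13,0.29],[0,0,-2]],
    [0.03,[0,0.17,0.29],[0,0,-2.5]],
    [0.03,[0,0.21,0.29],[0,0,-3]],
    [0.03,[0,0.25,0.29],[0,0,-3.28]],
    [0.03,[0,0.29,0.29],[0,0,-3.28]],
    [0.03,[0,0.33,0.29],[0,0,-3.28]],
    [0.03,[0.002,0.351,0.29],[0,0,-3.28]],
    [0.03,[0.002,0.351,0.29],[0,0,-3.28]],
    [0.03,[0.002,0.351,0.29],[0,0,-3.28]],
  ],
)

```text
t: 7.52
tcp_pos: [570.8, 33.5, 292.2]
tool_rot: [-0.0, 0.746, 0.666, 0.0]
contact_force: [0.4, -0.3, -1.2]
gripper_width: 45.4
gripper_force: 30.0
```

drive_tool(
  series=[
    [0.03,[0,-0.001,-0.03],[0,0,0]],
    [0.03,[0,-0.001,-0.065],[0,0,0]],
    [0.03,[0,-0.001,-0.1],[0,0,0]],
    [0.03,[0,-0.001,-0.135],[0,0,0]],
    [0.03,[0,-0.001,-0.165],[0,0,0]],
    [0.03,[0,-0.001,-0.19],[0,0,0]],
    [0.03,[0,-0.001,-0.21],[0,0,0]],
    [0.03,[0,-0.001,-0.225],[0,0,0]],
    [0.03,[0,-0.001,-0.235],[0,0,0]],
    [0.03,[0,-0.001,-0.24],[0,0,0]],
    [0.03,[0,-0.001,-0.24],[0,0,0]],
    [0.03,[0,-0.001,-0.24],[0,0,0]],
  ],
)

```text
t: 8.52
tcp_pos: [571.7, 30.4, 52.5]
tool_rot: [0.0, 0.747, 0.664, 0.0]
contact_force: [0.6, 0.5, -1.1]
gripper_width: 45.9
gripper_force: 30.0
```

```bash
python3 - <<'E'
from h import *
s=r.state();print(s['tcp_pos'],s['contact_force'])
c=cam('scene'); save(c,'g2.png',(270,150,410,260),5)
M=c['camera_from_world']
# TCP line and expected seat centre pixels (full image)
for p in([*s['tcp_pos']],[570.8,32.2,32],[573.1,30.2,32]):
    q=M[:3,:3]@p+M[:3,3]; u=q[0]/q[2]*c['f']+c['cx'];v=q[1]/q[2]*c['f']+c['cy'];print((u-270)*5,(v-150)*5)
E
```

```text
[571.67019285  30.43714951  52.46146736] [ 0.64397117  0.49639281 -1.12890121]
350.81208655233524 352.6431296058749
349.4002477670341 366.53910216610416
350.60555466051113 370.90869297295444
```

View pics/g2.png

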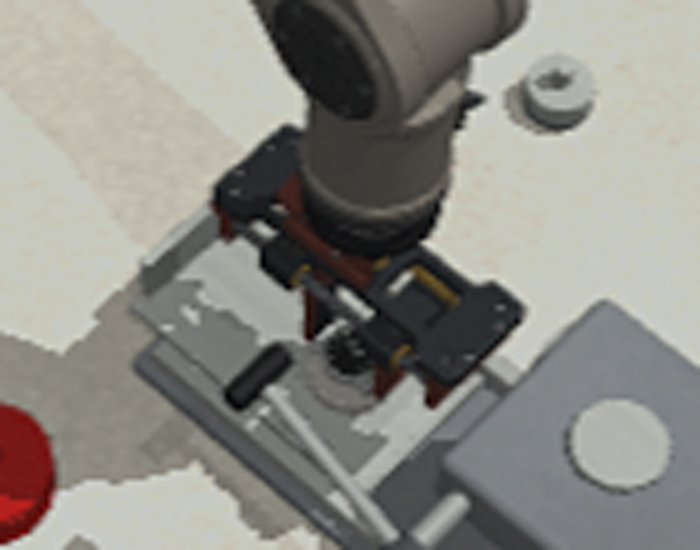

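The watch, at crop (350,352), hangs over the cushion, whose visible rim is at about (350,390). They are aligned, so I lower it gently.

drive_tool(
  series=[
    [0.03,[0,0.001,-0.005],[0,0,0]],
    [0.03,[0,0.001,-0.009],[0,0,0]],
    [0.03,[0,0.001,-0.012],[0,0,0]],
    [0.03,[0,0.001,-0.014],[0,0,0]],
    [0.03,[0,0.001,-0.016],[0,0,0]],
    [0.03,[0,0.001,-0.017],[0,0,0]],
    [0.03,[0,0.001,-0.017],[0,0,0]],
    [0.03,[0,0.001,-0.017],[0,0,0]],
  ],
)

```text
t: 9.23
tcp_pos: [571.1, 32.1, 34.6]
tool_rot: [-0.0, 0.747, 0.665, -0.0]
contact_force: [0.0, -0.4, 0.5]
gripper_width: 45.7
gripper_force: 30.0
```

drive_tool(
  series=[
    [0.03,[0,0,-0.0005],[0,0,0]],
    [0.03,[0,0,-0.001],[0,0,0]],
    [0.03,[0,0,-0.001],[0,0,0]],
  ],
)

```text
t: 9.48
tcp_pos: [571.5, 32.1, 34.2]
tool_rot: [0.0, 0.747, 0.665, 0.0]
contact_force: [0.3, -0.8, 4.8]
gripper_width: 45.3
gripper_force: 30.0
```

Contact (about 5 N). I release slowly and rise.

drive_tool(
  series=[
    [0.048,[0,0,0],[0,0,0]],
    [0.052,[0,0,0],[0,0,0]],
    [0.06,[0,0,0],[0,0,0]],
    [0.066,[0,0,0],[0,0,0]],
    [0.066,[0,0,0],[0,0,0]],
    [0.066,[0,0,0.005],[0,0,0]],
    [0.066,[0,0,0.015],[0,0,0]],
    [0.066,[0,0,0.035],[0,0,0]],
    [0.066,[0,0,0.07],[0,0,0]],
    [0.066,[0,0,0.11],[0,0,0]],
    [0.066,[0,0,0.15],[0,0,0]],
    [0.066,[0,0,0.19],[0,0,0]],
    [0.066,[0,0,0.23],[0,0,0]],
    [0.066,[0,-0.02,0.26],[0,0,0]],
    [0.066,[-0.01,-0.05,0.28],[0,0,0]],
    [0.066,[-0.03,-0.085,0.285],[0,0,0]],
    [0.066,[-0.05,-0.12,0.285],[0,0,0]],
    [0.066,[-0.07,-0.155,0.285],[0,0,0]],
    [0.066,[-0.09,-0.19,0.285],[0,0,0]],
    [0.066,[-0.11,-0.225,0.285],[0,0,0]],
  ],
)

```text
t: 11.15
tcp_pos: [459.5, -194.6, 319.6]
tool_rot: [0.0, 0.747, 0.664, 0.001]
contact_force: [-0.0, -0.9, 0.9]
gripper_width: 65.9
gripper_force: 0.0
```

```bash
python3 - <<'E'
from h import *
s=r.state();print(s['tcp_pos'])
out=[]
for n,crop in(('top',(285,155,355,235)),('scene',(290,180,370,260))):
    c=cam(n); W=cloud(c); X,Y,Z=np.moveaxis(W,-1,0)
    p=W[(X>530)&(X<610)&(Y>0)&(Y<65)&(Z>38)&(Z<55)]; print(n,'watch',len(p),cv2.minEnclosingCircle(p[:,:2].astype(np.float32)),p.mean(0).round(1))
    p=W[(X>535)&(X<605)&(Y>-5)&(Y<70)&(Z>28)]; print(n,'all',len(p),p.mean(0).round(1),cv2.minEnclosingCircle(p[:,:2].astype(np.float32)))
    p=W[(X>400)&(X<520)&(Y>-50)&(Y<130)&(Z>52)&(Z<70)]; print('tab',cv2.minAreaRect(p[:,:2].astype(np.float32)))
    im=c['pixels'][crop[1]:crop[3],crop[0]:crop[2],::-1]; out.append(cv2.resize(im,(390,390),interpolation=2))
cv2.imwrite('pics/w.png',np.hstack(out))
E
```

```text
[ 459.4542369  -194.62621243  319.59261938]
top watch 124 ((569.2650146484375, 31.231609344482422), 24.53973960876465) [569.7  32.2  41.6]
top all 209 [568.   33.6  38.1] ((575.56494140625, 28.437591552734375), 39.01881790161133)
tab ((439.8753356933594, 48.88679122924805), (89.3671646118164, 7.791035175323486), 83.50443267822266)
scene watch 137 ((573.940673828125, 29.878625869750977), 26.00264549255371) [574.8  28.6  43.2]
scene all 218 [575.1  26.6  39.5] ((574.3353271484375, 28.091646194458008), 38.78526306152344)
tab ((443.3975524902344, 44.85792541503906), (90.98462677001953, 11.459855079650879), 83.43028259277344)
```

View pics/w.png

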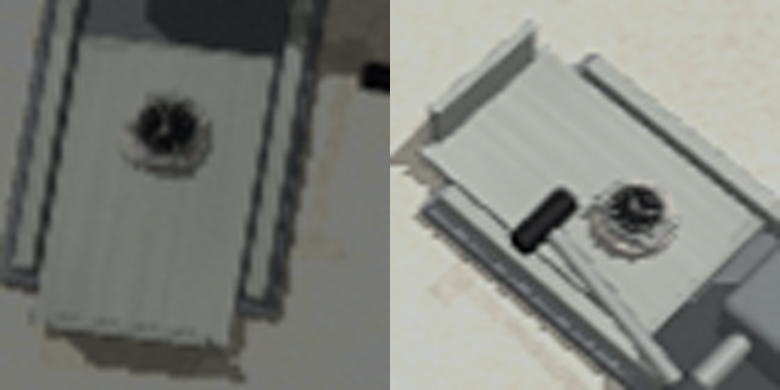

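Watch sits on the cushion, dial up and centred to within about 2 mm. In the top crop it is at (167,127) and in the scene crop at (637,210). Next, the cover.

drive_tool(
  series=[
    [0.066,[-0.02,-0.025,0],[0,0,0]],
    [0.066,[-0.04,-0.05,-0.01],[0,0,0]],
    [0.066,[-0.055,-0.07,-0.04],[0,0,0]],
    [0.066,[-0.0625,-0.08,-0.075],[0,0,0]],
    [0.06,[-0.0625,-0.08,-0.11],[0,0,0]],
    [0.055,[-0.0625,-0.08,-0.145],[0,0,0]],
    [0.05,[-0.0625,-0.08,-0.175],[0,0,0]],
    [0.05,[-0.0625,-0.08,-0.2],[0,0,0]],
    [0.05,[-0.0625,-0.08,-0.22],[0,0,0]],
    [0.05,[-0.0625,-0.08,-0.235],[0,0,0]],
    [0.05,[-0.0625,-0.08,-0.245],[0,0,0]],
    [0.05,[-0.0625,-0.08,-0.25],[0,0,0]],
    [0.05,[-0.0625,-0.08,-0.25],[0,0,0]],
    [0.05,[-0.0625,-0.08,-0.25],[0,0,0]],
  ],
)

```text
t: 12.42
tcp_pos: [399.1, -273.1, 69.4]
tool_rot: [0.0, 0.747, 0.665, 0.0]
contact_force: [-0.6, -0.1, 0.5]
gripper_width: 49.8
gripper_force: 0.0
```

drive_tool(
  series=[
    [0.05,[-0.001,-0.001,-0.008],[0,0,0]],
    [0.05,[-0.002,-0.001,-0.016],[0,0,0]],
    [0.05,[-0.002,-0.001,-0.023],[0,0,0]],
    [0.05,[-0.002,-0.001,-0.028],[0,0,0]],
    [0.05,[-0.002,-0.001,-0.032],[0,0,0]],
    [0.05,[-0.002,-0.001,-0.033],[0,0,0]],
    [0.05,[-0.002,-0.001,-0.033],[0,0,0]],
    [0.035,[-0.002,-0.001,-0.033],[0,0,0]],
    [0.028,[-0.002,-0.001,-0.033],[0,0,0]],
    [0.022,[-0.002,-0.001,-0.033],[0,0,0]],
    [0.016,[-0.002,-0.001,-0.033],[0,0,0]],
    [0.01,[-0.002,-0.001,-0.033],[0,0,0]],
    [0.005,[-0.002,-0.001,-0.033],[0,0,0]],
    [0.005,[-0.002,-0.001,-0.033],[0,0,0]],
    [0.005,[-0.002,-0.001,-0.033],[0,0,0]],
  ],
)

```text
t: 13.67
tcp_pos: [396.7, -273.9, 35.8]
tool_rot: [0.0, 0.747, 0.665, 0.0]
contact_force: [-0.2, 0.3, 2.1]
gripper_width: 17.1
gripper_force: 30.0
```

drive_tool(
  series=[
    [0.005,[0,0,0.005],[0,0,0]],
    [0.005,[0,0,0.015],[0,0,0]],
    [0.005,[0,0,0.035],[0,0,0]],
    [0.005,[0,0,0.07],[0,0,0]],
    [0.005,[0,0,0.105],[0,0,0]],
    [0.005,[0,0,0.14],[0,0,0]],
    [0.005,[0,0.005,0.175],[0,0,0]],
    [0.005,[0.01,0.02,0.21],[0,0,0]],
    [0.005,[0.02,0.04,0.24],[0,0,0]],
    [0.005,[0.035,0.065,0.265],[0,0,0]],
    [0.005,[0.05,0.095,0.275],[0,0,0]],
    [0.005,[0.07,0.13,0.275],[0,0,0]],
    [0.005,[0.09,0.165,0.275],[0,0,0]],
    [0.005,[0.11,0.2,0.275],[0,0,0]],
    [0.005,[0.13,0.235,0.275],[0,0,0]],
    [0.005,[0.15,0.265,0.275],[0,0,0]],
    [0.005,[0.165,0.29,0.275],[0,0,0]],
    [0.005,[0.174,0.306,0.275],[0,0,0]],
    [0.005,[0.174,0.306,0.275],[0,0,0]],
    [0.005,[0.174,0.306,0.275],[0,0,0]],
  ],
)

```text
t: 15.33
tcp_pos: [570.2, 32.0, 310.6]
tool_rot: [0.0, 0.747, 0.665, -0.001]
contact_force: [0.1, -1.0, -1.8]
gripper_width: 17.2
gripper_force: 30.0
```

drive_tool(
  series=[
    [0.005,[0.001,0,-0.03],[0,0,0]],
    [0.005,[0.001,0,-0.065],[0,0,0]],
    [0.005,[0.001,0,-0.1],[0,0,0]],
    [0.005,[0.001,0,-0.135],[0,0,0]],
    [0.005,[0.001,0,-0.165],[0,0,0]],
    [0.005,[0.001,0,-0.19],[0,0,0]],
    [0.005,[0.001,0,-0.205],[0,0,0]],
    [0.005,[0.001,0,-0.215],[0,0,0]],
    [0.005,[0.001,0,-0.215],[0,0,0]],
    [0.005,[0.001,0,-0.215],[0,0,0]],
    [0.005,[0.001,0,-0.215],[0,0,0]],
  ],
)

```text
t: 16.25
tcp_pos: [572.5, 31.5, 97.2]
tool_rot: [0.001, 0.747, 0.664, 0.001]
contact_force: [-0.4, 0.7, -0.7]
gripper_width: 17.2
gripper_force: 30.0
```

```bash
python3 - <<'E'
from h import *
s=r.state();print(s['tcp_pos'],s['gripper_width'])
c=cam('scene'); save(c,'g3.png',(270,150,410,260),5)
E
```

```text
[572.48170138  31.45529639  97.18113842] 17.16310580313523
```

View pics/g3.png

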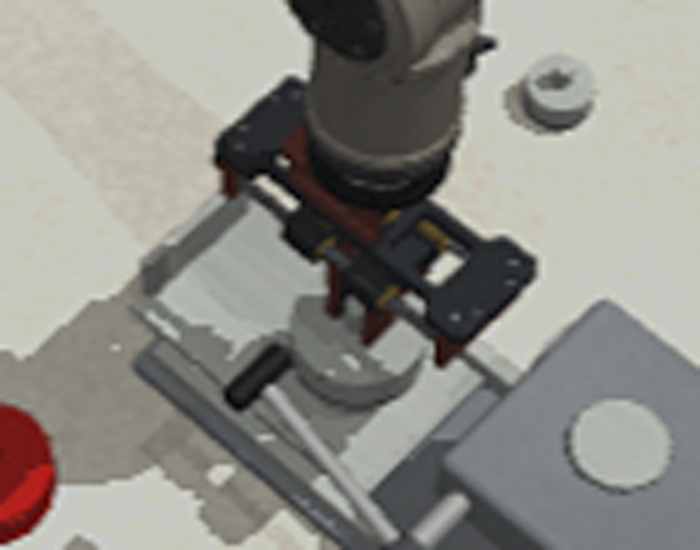

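The cover hangs level over the watch at crop (358,350), clear of the lever and head. I lower it.

drive_tool(
  series=[
    [0.005,[-0.001,0,-0.008],[0,0,0]],
    [0.005,[-0.001,0,-0.016],[0,0,0]],
    [0.005,[-0.001,0,-0.023],[0,0,0]],
    [0.005,[-0.001,0,-0.028],[0,0,0]],
    [0.005,[-0.001,0,-0.032],[0,0,0]],
    [0.005,[-0.001,0,-0.034],[0,0,0]],
    [0.005,[-0.001,0,-0.0355],[0,0,0]],
    [0.005,[-0.001,0,-0.0365],[0,0,0]],
    [0.005,[-0.001,0,-0.0365],[0,0,0]],
  ],
)

```text
t: 17.05
tcp_pos: [570.7, 32.1, 59.1]
tool_rot: [0.0, 0.747, 0.665, 0.0]
contact_force: [-0.4, -0.3, -2.3]
gripper_width: 16.8
gripper_force: 30.0
```

drive_tool(
  series=[
    [0.005,[0,0,-0.0005],[0,0,0]],
    [0.005,[0,0,-0.001],[0,0,0]],
    [0.005,[0,0,-0.0015],[0,0,0]],
    [0.005,[0,0,-0.0015],[0,0,0]],
  ],
)

```text
t: 17.38
tcp_pos: [571.1, 32.1, 58.3]
tool_rot: [0.0, 0.747, 0.665, 0.0]
contact_force: [-0.3, -0.4, 5.0]
gripper_width: 17.4
gripper_force: 30.0
```

drive_tool(
  series=[
    [0.02,[0,0,0],[0,0,0]],
    [0.03,[0,0,0],[0,0,0]],
    [0.04,[0,0,0],[0,0,0]],
    [0.04,[0,0,0],[0,0,0]],
    [0.04,[0,0,0.008],[0,0,0]],
    [0.04,[0,0,0.025],[0,0,0]],
    [0.04,[0,0,0.055],[0,0,0]],
    [0.03,[0,0,0.09],[0,0,0]],
    [0.02,[0,0,0.115],[0,0,1]],
    [0,[-0.01,0,0.12],[0,0,2.4]],
    [0,[-0.03,0.005,0.12],[0,0,3.8]],
    [0,[-0.05,0.01,0.12],[0,0,5.2]],
    [0,[-0.07,0.015,0.12],[0,0,6.6]],
    [0,[-0.09,0.02,0.12],[0,0,8]],
    [0,[-0.11,0.025,0.12],[0,0,9.4]],
    [0,[-0.13,0.03,0.12],[0,0,10.8]],
    [0,[-0.145,0.03,0.12],[0,0,12.2]],
    [0,[-0.154,0.03,0.12],[0,0,13.6]],
    [0,[-0.154,0.03,0.12],[0,0,15]],
    [0,[-0.154,0.03,0.12],[0,0,16.4]],
  ],
)

```text
t: 19.05
tcp_pos: [416.1, 62.0, 178.2]
tool_rot: [0.0, 0.125, 0.992, 0.0]
contact_force: [-0.2, 0.9, -0.3]
gripper_width: 0.5
gripper_force: 0.0
```

drive_tool(
  series=[
    [0,[0,0,0],[0,0,1]],
    [0,[0,0,-0.01],[0,0,1.6]],
    [0,[0,0,-0.03],[0,0,1.6]],
    [0,[0,0,-0.05],[0,0,1.6]],
    [0,[0,0,-0.07],[0,0,1.6]],
    [0,[0,0,-0.08],[0,0,1.6]],
    [0,[0,0,-0.08],[0,0,1.6]],
    [0,[0,0,-0.08],[0,0,1.6]],
  ],
)

```text
t: 19.72
tcp_pos: [416.5, 61.9, 97.8]
tool_rot: [-0.0, 0.058, 0.998, -0.0]
contact_force: [0.8, -0.6, 0.2]
gripper_width: 0.1
gripper_force: 0.0
```

```bash
python3 - <<'E'
from h import *
s=r.state();print(s['tcp_pos'],s['tool_rot'],s['joint_pos'].round(2))
for n in('top','scene'):
    c=cam(n); W=cloud(c); X,Y,Z=np.moveaxis(W,-1,0)
    for z0,z1 in((48,60),(68,82)):
        p=W[(X>520)&(X<625)&(Y>-20)&(Y<85)&(Z>z0)&(Z<z1)]; print(n,len(p),np.round(cv2.minEnclosingCircle(p[:,:2].astype(np.float32))[0],1),p.mean(0).round(1),p.std(0).round(1)) if len(p) else 0
c=cam('scene');save(c,'g4.png',(260,150,400,260),5)
E
```

```text
[416.48472397  61.89674495  97.83845428] [-3.17946714e-04  5.84480000e-02  9.98290369e-01 -2.63037299e-04] [-0.54  0.25  0.27  2.27 -0.11  0.64  1.28]
top 476 [569.4  32.6] [569.2  32.7  53. ] [20.4 20.4  2.3]
top 26 [568.2  32.6] [568.3  32.6  75.8] [4.7 3.9 2.4]
scene 463 [572.9  28.5] [575.4  28.1  54.6] [20.6 21.3  2.4]
scene 31 [572.1  29.6] [573.9  29.   75.4] [4.9 4.7 3.2]
```

View pics/g4.png

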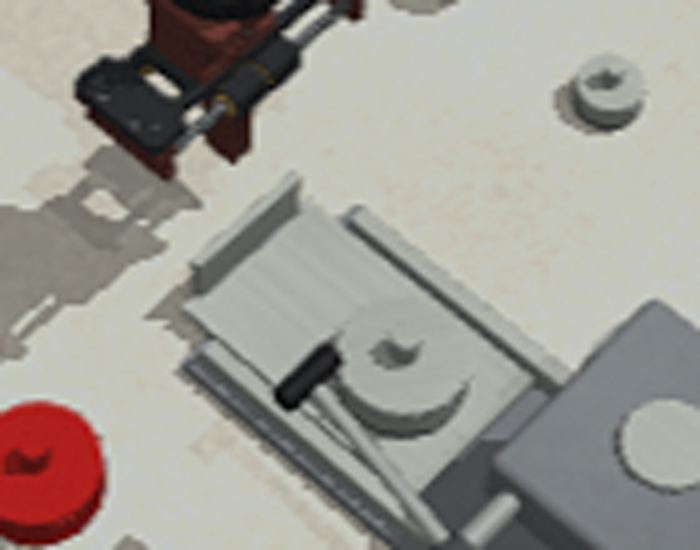

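The cover stands level at crop (400,370), centred on the cushion, and the gripper is ahead of the tab. Next: lower it and push.

drive_tool(
  series=[
    [0,[0,0,-0.015],[0,0,0]],
    [0,[0,0,-0.03],[0,0,0]],
    [0,[0,0,-0.045],[0,0,0]],
    [0,[0,0,-0.06],[0,0,0]],
    [0,[0,0,-0.068],[0,0,0]],
    [0,[0,0,-0.07],[0,0,0]],
    [0,[0,0,-0.07],[0,0,0]],
    [0,[0,0,-0.07],[0,0,0]],
  ],
)

```text
t: 20.53
tcp_pos: [417.2, 62.3, 28.3]
tool_rot: [0.0, 0.058, 0.998, 0.0]
contact_force: [-0.3, -0.0, 0.2]
gripper_width: 0.6
gripper_force: 0.0
```

drive_tool(
  series=[
    [0,[0.004,-0.0005,0],[0,0,0]],
    [0,[0.008,-0.001,0],[0,0,0]],
    [0,[0.011,-0.0013,0],[0,0,0]],
    [0,[0.014,-0.0016,0],[0,0,0]],
    [0,[0.018,-0.002,0],[0,0,0]],
    [0,[0.023,-0.0027,0],[0,0,0]],
    [0,[0.029,-0.0034,0],[0,0,0]],
    [0,[0.036,-0.0042,0],[0,0,0]],
    [0,[0.044,-0.005,0],[0,0,0]],
    [0,[0.052,-0.006,0],[0,0,0]],
    [0,[0.06,-0.007,0],[0,0,0]],
    [0,[0.068,-0.008,0],[0,0,0]],
    [0,[0.076,-0.0088,0],[0,0,0]],
    [0,[0.084,-0.0098,0],[0,0,0]],
    [0,[0.092,-0.0107,0],[0,0,0]],
    [0,[0.1,-0.0116,0],[0,0,0]],
    [0,[0.107,-0.0124,0],[0,0,0]],
    [0,[0.113,-0.0131,0],[0,0,0]],
    [0,[0.118,-0.0137,0],[0,0,0]],
    [0,[0.12,-0.0139,0],[0,0,0]],
  ],
)

```text
t: 22.2
tcp_pos: [537.6, 48.0, 27.7]
tool_rot: [0.0, 0.058, 0.998, -0.0]
contact_force: [-0.8, -0.3, 0.9]
gripper_width: 0.3
gripper_force: 0.8
```

drive_tool(
  series=[
    [0,[0.004,-0.0005,0],[0,0,0]],
    [0,[0.009,-0.001,0],[0,0,0]],
    [0,[0.015,-0.0017,0],[0,0,0]],
    [0,[0.021,-0.0024,0],[0,0,0]],
    [0,[0.027,-0.0031,0],[0,0,0]],
    [0,[0.032,-0.0037,0],[0,0,0]],
    [0,[0.036,-0.0042,0],[0,0,0]],
    [0,[0.039,-0.0045,0],[0,0,0]],
    [0,[0.042,-0.0049,0],[0,0,0]],
    [0,[0.044,-0.0051,0],[0,0,0]],
    [0,[0.046,-0.0053,0],[0,0,0]],
    [0,[0.046,-0.0053,0],[0,0,0]],
  ],
)

```text
t: 23.2
tcp_pos: [583.2, 42.8, 27.8]
tool_rot: [0.0, 0.058, 0.998, 0.0]
contact_force: [0.0, -0.3, 0.1]
gripper_width: 0.5
gripper_force: 0.1
```

```bash
cat > tab.py <<'E'
from h import *
s=r.state();print(s['tcp_pos'],s['contact_force'])
u=np.array([.9933,-.1156])
for n,hd in(('top',(744.4,13.2)),('scene',(748.75,10.15))):
    c=cam(n); W=cloud(c); X,Y,Z=np.moveaxis(W,-1,0)
    p=W[(X>560)&(X<640)&(Y>-40)&(Y<95)&(Z>52)&(Z<63)]
    q=(p[:,:2]-hd)@u; print(n,len(p),'tab local x (home -36..-44)',np.percentile(q+107.5,[2,50,98]).round(1))
E
python3 tab.py
```

```text
[583.20453985  42.83020637  27.76007013] [ 0.00299099 -0.29848002  0.10094569]
top 2 tab local x (home -36..-44) [-44.5 -43.  -41.5]
scene 63 tab local x (home -36..-44) [-56.9 -40.5 -38.1]
```

drive_tool(
  series=[
    [0,[0.001,-0.0001,0],[0,0,0]],
    [0,[0.002,-0.0002,0],[0,0,0]],
    [0,[0.003,-0.0003,0],[0,0,0]],
    [0,[0.003,-0.0003,0],[0,0,0]],
  ],
)

```text
t: 23.63
tcp_pos: [585.8, 42.8, 27.7]
tool_rot: [0.0, 0.058, 0.998, 0.0]
contact_force: [-0.3, -0.1, 0.7]
gripper_width: 0.3
gripper_force: 0.5
```

drive_tool(
  series=[
    [0,[0.001,-0.0001,0],[0,0,0]],
    [0,[0.002,-0.0002,0],[0,0,0]],
    [0,[0.003,-0.0003,0],[0,0,0]],
    [0,[0.003,-0.0003,0],[0,0,0]],
  ],
)

```text
t: 23.97
tcp_pos: [587.6, 42.6, 27.5]
tool_rot: [-0.001, 0.058, 0.998, 0.0]
contact_force: [-3.7, 1.3, 4.1]
gripper_width: 0.4
gripper_force: 2.4
```

drive_tool(
  series=[
    [0,[0.001,-0.0001,0],[0,0,0]],
    [0,[0.002,-0.0002,0],[0,0,0]],
    [0,[0.003,-0.0003,0],[0,0,0]],
    [0,[0.003,-0.0003,0],[0,0,0]],
  ],
)

```text
t: 24.3
tcp_pos: [587.5, 42.5, 27.0]
tool_rot: [-0.004, 0.058, 0.998, -0.0]
contact_force: [-12.4, 3.0, 9.3]
gripper_width: 0.6
gripper_force: 6.4
```

Stop felt (12 N). Back off, rise and look.

drive_tool(
  series=[
    [0,[-0.006,0.0005,0],[0,0,0]],
    [0,[-0.02,0.002,0],[0,0,0]],
    [0,[-0.045,0.005,0],[0,0,0]],
    [0,[-0.06,0.007,0.02],[0,0,0]],
    [0,[-0.065,0.007,0.05],[0,0,0]],
    [0,[-0.065,0.007,0.09],[0,0,0]],
    [0,[-0.065,0.007,0.13],[0,0,0]],
    [0,[-0.065,0.007,0.17],[0,0,0]],
    [0,[-0.065,0.007,0.21],[0,0,0]],
    [0,[-0.065,0.007,0.25],[0,0,0]],
    [0,[-0.065,0.007,0.275],[0,0,0]],
    [0,[-0.065,0.007,0.275],[0,0,0]],
  ],
)

```text
t: 25.3
tcp_pos: [530.3, 49.0, 309.1]
tool_rot: [0.006, 0.059, 0.998, 0.002]
contact_force: [-0.3, 0.3, 0.0]
gripper_width: 0.2
gripper_force: 0.0
```

```bash
python3 tab.py; python3 - <<'E'
from h import *
u=np.array([.9933,-.1156]);v=np.array([.1156,.9933])
for n,hd in(('top',(744.4,13.2)),('scene',(748.75,10.15))):
    c=cam(n); W=cloud(c); X,Y,Z=np.moveaxis(W,-1,0); dark=c['pixels'].max(-1)<60
    p=W[dark&(X>560)&(X<660)&(Y>-140)&(Y<-50)&(Z>195)&(Z<245)]
    if len(p):
        q=(p[:,:2]-hd); print(n,len(p),p.mean(0).round(1),p.min(0).round(1),p.max(0).round(1),'local',(q@u).mean()+107.5,(q@v).mean())
    p=W[(X>560)&(X<720)&(Y>-60)&(Y<95)&(Z>48)&(Z<59)]; 
    if len(p): q=p[:,:2]-hd;print('cover',len(p),(q@u).min()+107.5,(q@v).min(),(q@v).max())
c=cam('scene');save(c,'g5.png',(270,150,430,290),4.2)
E
```

```text
[530.31696485  49.04956346 309.12538656] [-0.30110368  0.31603036  0.00270882]
top 81 [581.6 -83.5 211.8] [ 573.6 -103.3  197.5] [603.2 -64.6 217.4] local -43.018190158548464 -114.88831269656595
scene 81 [585.5 -88.8 213.5] [ 576.9 -106.3  206.4] [593.5 -67.5 217.7] local -43.16845565573013 -117.1849710767638
cover 56 -43.00441565307062 -44.55789614746107 45.43181005014606Traceback (most recent call last):
  File "tab.py", line 7, in <module>
    q=(p[:,:2]-hd)@u; print(n,len(p),'tab local x (home -36..-44)',np.percentile(q+107.5,[2,50,98]).round(1))
                                                                   ~~~~~~~~~~~~~^^^^^^^^^^^^^^^^^^^
    return _quantile_unchecked(
        a, q, axis, out, overwrite_input, method, keepdims, weights)
    return _ureduce(a,
                    func=_quantile_ureduce_func,
    ...<5 lines>...
                    overwrite_input=overwrite_input,
                    method=method)
    r = func(a, **kwargs)
    result = _quantile(arr,
                       quantiles=q,
    ...<2 lines>...
                       out=out,
                       weights=wgt)
    slices_having_nans = np.isnan(arr[-1, ...])
                                  ~~~^^^^^^^^^
IndexError: index -1 is out of bounds for axis 0 with size 0
```

View pics/g5.png

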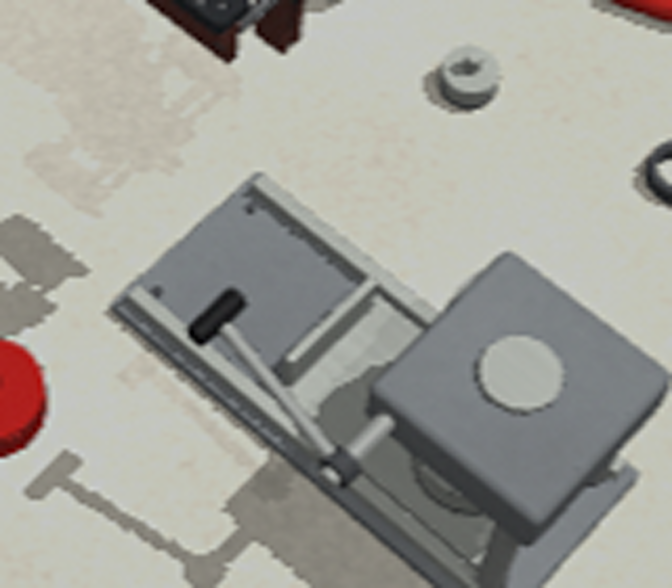

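The carriage is home: its tab is at crop (330,325), local x ≈ -43, and the cover is under the head. The lever bar at (217,315) is still up. I move above the lever tip.

drive_tool(
  series=[
    [0,[0.015,-0.035,0],[0,0,0]],
    [0,[0.03,-0.07,0],[0,0,0]],
    [0,[0.042,-0.105,0],[0,0,0]],
    [0,[0.053,-0.135,-0.01],[0,0,0]],
    [0,[0.053,-0.135,-0.03],[0,0,0]],
    [0,[0.053,-0.135,-0.05],[0,0,0]],
    [0,[0.053,-0.135,-0.065],[0,0,0]],
    [0,[0.053,-0.135,-0.072],[0,0,0]],
    [0,[0.053,-0.135,-0.072],[0,0,0]],
    [0,[0.053,-0.135,-0.072],[0,0,0]],
  ],
)

```text
t: 26.33
tcp_pos: [579.3, -85.9, 230.1]
tool_rot: [-0.001, 0.058, 0.998, -0.0]
contact_force: [-0.2, 0.8, 0.1]
gripper_width: 0.2
gripper_force: 0.0
```

drive_tool(
  series=[
    [0,[0,0,-0.007],[0,0,0]],
    [0,[0,0,-0.013],[0,0,0]],
    [0,[-0.001,0,-0.019],[0,0,0]],
    [0,[-0.003,0,-0.025],[0,0,0]],
    [0,[-0.005,0.0005,-0.031],[0,0,0]],
    [0,[-0.007,0.0005,-0.037],[0,0,0]],
    [0,[-0.008,0.001,-0.043],[0,0,0]],
    [0,[-0.0095,0.001,-0.05],[0,0,0]],
    [0,[-0.0105,0.001,-0.057],[0,0,0]],
    [0,[-0.011,0.001,-0.064],[0,0,0]],
    [0,[-0.0115,0.001,-0.07],[0,0,0]],
    [0,[-0.011,0.001,-0.076],[0,0,0]],
    [0,[-0.0105,0.001,-0.082],[0,0,0]],
    [0,[-0.01,0.001,-0.087],[0,0,0]],
    [0,[-0.0095,0.001,-0.091],[0,0,0]],
    [0,[-0.0095,0.001,-0.091],[0,0,0]],
  ],
)

```text
t: 27.67
tcp_pos: [570.1, -85.0, 138.8]
tool_rot: [-0.0, 0.058, 0.998, -0.0]
contact_force: [-0.1, 0.3, 0.1]
gripper_width: 0.4
gripper_force: 0.0
```

drive_tool(
  series=[
    [0,[0,0,-0.001],[0,0,0]],
    [0,[0,0,-0.002],[0,0,0]],
    [0,[0,0,-0.003],[0,0,0]],
    [0,[0,0,-0.004],[0,0,0]],
    [0,[0,0,-0.004],[0,0,0]],
  ],
)

```text
t: 28.08
tcp_pos: [570.7, -85.0, 136.0]
tool_rot: [0.001, 0.058, 0.998, -0.0]
contact_force: [0.6, -0.6, 1.5]
gripper_width: 0.7
gripper_force: 0.9
```

drive_tool(
  series=[
    [0,[0,0,-0.001],[0,0,0]],
    [0,[0,0,-0.002],[0,0,0]],
    [0,[0,0,-0.003],[0,0,0]],
    [0,[0,0,-0.003],[0,0,0]],
  ],
)

```text
t: 28.42
tcp_pos: [571.0, -85.1, 135.0]
tool_rot: [0.001, 0.058, 0.998, 0.0]
contact_force: [-4.5, 0.9, 18.1]
gripper_width: 0.5
gripper_force: 9.4
```

Lever stop reached (18 N at z 135, as predicted). I lift clear.

drive_tool(
  series=[
    [0,[0,0,0.004],[0,0,0]],
    [0,[0,0,0.015],[0,0,0]],
    [0,[0,0,0.04],[0,0,0]],
    [0,[0,0,0.08],[0,0,0]],
    [0,[0,0,0.12],[0,0,0]],
    [0,[-0.02,0,0.16],[0,0,0]],
    [0,[-0.05,-0.02,0.18],[0,0,0]],
    [0,[-0.08,-0.05,0.18],[0,0,0]],
    [0,[-0.08,-0.08,0.18],[0,0,0]],
    [0,[-0.08,-0.12,0.18],[0,0,0]],
    [0,[-0.08,-0.12,0.18],[0,0,0]],
    [0,[-0.08,-0.12,0.18],[0,0,0]],
  ],
)

```text
t: 29.42
tcp_pos: [489.1, -207.2, 313.1]
tool_rot: [0.0, 0.061, 0.998, -0.0]
contact_force: [0.8, 0.2, -0.7]
gripper_width: 0.6
gripper_force: 0.0
```

```bash
python3 - <<'E'
from h import *
u=np.array([.9933,-.1156]);v=np.array([.1156,.9933])
for n,hd in(('top',(744.4,13.2)),('scene',(748.75,10.15))):
    c=cam(n); W=cloud(c); X,Y,Z=np.moveaxis(W,-1,0); dark=c['pixels'].max(-1)<60
    p=W[dark&(X>530)&(X<620)&(Y>-130)&(Y<-50)&(Z>100)&(Z<245)]
    if len(p): q=p[:,:2]-hd; print(n,'bar',len(p),p.mean(0).round(1),'topz',p[:,2].max(),'local',(q@u).mean()+107.5)
    p=W[(X>560)&(X<700)&(Y>-40)&(Y<95)&(Z>52)&(Z<63)]
    if len(p): q=(p[:,:2]-hd)@u; print(n,'tab/cover x',len(p),np.percentile(q+107.5,[2,25,50,98]).round(1))
c=cam('scene');save(c,'end.png',(270,150,430,290),4.2)
E
```

```text
top bar 65 [568.9 -81.9 132.7] topz 137.43937787063328 local -55.832132919314716
top tab/cover x 93 [-42.2 -40.2 -37.7  56.6]
scene bar 65 [572.9 -88.2 134.6] topz 140.51209287668166 local -55.78585804776807
scene tab/cover x 86 [-42.6 -40.  -37.  -33.1]
```

View pics/end.png

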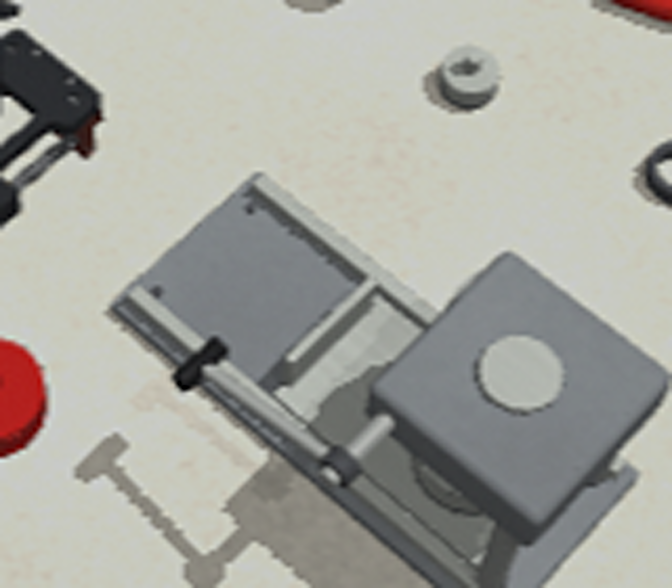

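The lever is fully down (bar at crop (200,363), 11° below level). The carriage is home, with its tab at (330,325) and local x about -40. I hand in.

```bash
python3 -c "
from workcell import r;print(r.sign_off())"
```

```text
the job is handed in; nothing more can be done
None
```

The watch is on the cushion, dial up and within about 2 mm of centre, with the larger aluminium cover over it; the carriage is fully home and the lever was pressed to its stop last, in about 30 s; sign-off returned no verdict.

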